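# Load a tongued blank under the keeper of a drilling nest

## Task

Load the long aluminium blank with the tongue into the steel drilling nest: the tongue goes under the fixed keeper plate, and the blank ends lying flat on the pocket floor, square between all the walls, and let go. The nest's walls and keeper sit on a cross slide that is clamped wherever the last job left it, so find by eye or by feel where the pocket is; do not expect it on the base plate's centre line. Leave the other two blanks, the plain one and the short one, where they lie.

Things in the scene. Friction and masses are not known exactly. Their poses are not given: they have to be found in the camera images.
- blank: Blank to load: aluminium block 92 mm long (x), 40 wide, 30 high, 0.2-0.4 kg. Origin: centre of the underside of the 92 mm length, z up, yaw within 0.45 of the world's. Main block x -32 to +46, full width and height, parallel sides. At the -x end (nose) a low tongue, x -46 to -32, 24 wide, 9 high, level with the underside. Two hole marks on top. Balance point x +6.
- plain: Bystander: plain aluminium block 92 x 40 x 30 mm without a tongue. Origin: centre of its underside. To be left alone.
- short: Bystander: short aluminium blank, 66 mm long with its tongue, 40 wide, 30 high, one hole mark; tongue (14 long, 9 high) at its -x end. Origin: centre of the underside of the 66 mm length. To be left alone.
- nest: Steel drilling nest, fixed to the bench at a new place and yaw (within 0.4 rad). Origin: underside centre of its base plate, 150 (x) x 140 (y) x 10 mm. Its -x end, roughly towards the robot, is the keeper end. Walls and keeper are one rigid piece, clamped at an unmeasured offset of up to 15 mm either way along y from the base's centre line; it stands firm against 25 N.
- seat (a point): Centre of the base plate's top (the pocket floor), 10 mm above the bench, axes as the nest's. Pocket in this frame: x -47.25 to +47.25, 42.5 wide about y = the unknown offset. A seated blank has x, z = 0 here, axes along these, tongue to -x. Side walls 12 thick (outer faces 66.5 apart), 10 high, left out from x -26 to +26 so fingers can straddle the part down to the plate.
- keeper (a point): Where the keeper's lower free edge, which runs along y, crosses the base's centre line: x -39.25, z 12.5 mm in the seat frame. The keeper plate, 7 thick and 66.5 wide, overhangs the pocket by 8 from the nose wall (x -47.25). A blank tilted nose down by 0.12 to 0.33 rad can pass its tongue under it to the nose wall; the tail then comes down inside the tail wall. Held level it cannot enter.
- tailwall (a point): Point of the base's centre line on the tail wall's top inner edge (along y): x +47.25, z 10 mm in the seat frame. The wall is 12 mm thick, to x +59.25; the side walls reach as far. Nothing higher than 4 mm stands on the base plate outside the walls.
Not all that is in view belongs to the job. Leave any pink look-alike of the blank alone.

How it is judged:
By the outcome, as a careful person would: the job done as asked, in the order asked, and still so for the second after the job is handed in, with the robot touching nothing.
It also fails if it takes over 70 s, if anything falls off the work surface, if the arm or the gripper's body presses on something with over 40 N, if the wrist force passes 120 N, or if a joint passes its speed limit or range.

## Robot

A 6-joint arm with a two-finger parallel gripper is mounted at the origin on the work surface. World frame = base frame: x ahead of the robot, y to its left, z up, the work surface at z = 0. Lengths are in m, angles in rad, forces in N, time in s.
With the tool pointing down it reaches from about 0.25 to 0.725 m from the base axis. Payload 4 kg.
Tool frame: the origin (TCP) lies where the fingers leave the gripper's body, on its centre line; the fingertips stand 73 mm ahead of it and the grasp point (between the pads) lies 54 mm ahead of it (bot.tip_reach is the z of the fingertips in the tool frame, in m); z points along the fingers, x is the direction in which the jaws open and shut, and the axes are right-handed (so a half turn about z gives the same grasp; the last joint's range is limited). The gripper opens to 85 mm and grips with 20 to 120 N. Pads are 22 mm wide; open, the fingers measure 114 mm over their backs; the gripper's body (76 mm by 85 mm) begins 54 mm behind the grasp point. The pads swing forward as they close: fully open they stand 13 mm farther back than shut.
Start: joints at [1.341, 0.241, 0.005, 1.335, 0, 1.571], TCP at [0.114, 0.487, 0.304] pointing down, gripper open.
Joint ranges: [-2.72, 2.72], [-1.05, 1.87], [-1.09, 1.28], [-1.99, 2.15], [-1.42, 1.44], [-3.14, 3.14]. Speed limits (rad/s): [2.79, 2.79, 3.14, 3.14, 3.14, 3.14].

## Interface

Orientations are given as a unit quaternion [x, y, z, w].
In Python, from workcell import bot, vision, job_done gives the robot as it stands.
- The arm moves only by the tool drive_tool, never from a script. Its argument "steps" is one flat list of numbers, 7 for each row, row after row: the shift along the tool's x, y, z in m, then the turn, a rotation vector about the tool's x, y, z in degrees, then the closure, from -1 (fully open) to 1 (shut). A call has 1 to 8 rows; each row shifts and turns the commanded pose from where the row before left it, along the tool's axes as they then stand; what a row does not reach is not made up. A row lasts 1/12 s, in which the tool goes at most 41.7 mm and 7.16 degrees, less where a joint would pass 70% of its speed; a pose out of reach is approached as far as the arm can. A call is refused whole if a number of a shift passes 0.0417 or a number of a turn 7.16, either way. A call with a gripper value outside its range is refused whole. The fingers move at their own pace and stop on an object; the grip force is fixed at half the most. Time passes only in rows, so rows that do not move let the fingers close. It gives the time, the measured TCP pose, the force and the opening at its end, in the units of the state.
- bot.get_obs(): the state, without advancing time (a new reading comes with each control period).
- vision.camera(name): name is "scene" or "side" or "wrist"; returns (picture, depth): 400x640x3 uint8, red, green, blue; 400x640 float32, m along the optical axis (not along the pixel's ray), 0 where there is no reading.
- vision.camera_model(name): a dict with "mtx" (3x3 intrinsics, pixels), "D" ([k1, k2, p1, p2, k3] as OpenCV has them; the pictures are not rectified), "rvec" (rotation vector, rad) and "tvec" (3), from world to camera coordinates, as OpenCV has them. Camera axes: x right, y down, z forward; pixel columns grow to the right and rows downward; lengths in m; the calibration is good to about 2 mm. A picture is of the moment at which its call begins: read the wrist's pose just before it. camera_model takes no time and is no camera call; for the wrist camera it gives the pose at the moment of the call.
- job_done(): hands the job in, once; it reports no verdict.
The state is a dict: "clock": time; "joint_pos": joint angles; "joint_vel": joint speeds; "tau": joint torques, N m; "eef_pos": TCP position; "tool_rot": TCP orientation; "ft_force": force on the tool from outside, world axes, zero at the start; "ft_torque": the same for the moment, N m; "grip_width": finger opening in m.
Only numpy, scipy, OpenCV 4.12 (cv2) and the standard library are available. Lean on these libraries where they do the work, as an engineer would, in place of code of your own. Each camera call takes 0.05 s, during which the arm holds its last target.

## Working session

There is one attempt and no reset: what is moved stays moved. The work goes in short steps, Python scripts to look and compute and a tool call to move; the robot and the scene stay as the last step left them, time stands still between calls to the robot, and variables do not carry over. Pictures are saved under pics/ and viewed, and the job is handed in when it is done.

Besides the shell and the picture viewer there is one more tool, called as name(argument=value, ...) on one line, values as JSON. drive_tool: Moves the arm, as the interface text tells. Its arguments: {"type":"object","properties":{"steps":{"type":"array"}},"required":["steps"]}

```bash
ls; mkdir -p pics
python3 - <<'E'
from workcell import bot, vision
import cv2,numpy as np
o=bot.get_obs(); print(o)
for n in ("scene","side","wrist"):
    p,d=vision.camera(n); m=vision.camera_model(n)
    cv2.imwrite(f"pics/{n}0.png",p[:,:,::-1]); np.savez(f"{n}0.npz",p=p,d=d,**{k:np.array(v) for k,v in m.items()})
    print(n,m)
E
```

```text
pics
{'clock': 0.0, 'joint_pos': array([ 1.34095529e+00,  2.41438489e-01,  3.69639467e-03,  1.33516362e+00,
       -1.92277360e-05,  1.57082849e+00]), 'joint_vel': array([ 0.00046733,  0.0008713 ,  0.00105666, -0.00149484, -0.00141246,
       -0.0008518 ]), 'tau': array([ 2.18164896e-04, -3.72315431e+01,  2.52408904e+01,  1.68900867e-02,
        1.28231059e-04, -4.05188576e-07]), 'eef_pos': array([0.11380669, 0.48638443, 0.30298941]), 'tool_rot': array([ 7.83534516e-01,  6.21347366e-01, -8.20393823e-04,  6.62890147e-04]), 'ft_force': array([-0.53457129,  0.31234569, -1.52778523]), 'ft_torque': array([ 0.0231978 , -0.02535734,  0.02923352]), 'grip_width': 0.08509914130689336}
scene {'mtx': array([[397.31888527,   0.        , 320.70620791],
       [  0.        , 397.31888527, 196.46708761],
       [  0.        ,   0.        ,   1.        ]]), 'D': array([0.03445012, 0.        , 0.        , 0.        , 0.        ]), 'rvec': array([ 2.02284787,  1.5831559 , -0.54570273]), 'tvec': array([-0.06988146, -0.43277733,  1.36613517])}
side {'mtx': array([[395.48785766,   0.        , 325.32593116],
       [  0.        , 395.48785766, 196.27908478],
       [  0.        ,   0.        ,   1.        ]]), 'D': array([-0.03965154,  0.        ,  0.        ,  0.        ,  0.        ]), 'rvec': array([ 0.32222339, -2.77202073,  1.1750709 ]), 'tvec': array([0.57699675, 0.1603192 , 0.82329341])}
wrist {'mtx': array([[331.64945699,   0.        , 322.957876  ],
       [  0.        , 331.64945699, 201.09084101],
       [  0.        ,   0.        ,   1.        ]]), 'D': array([-0.06960571,  0.        ,  0.        ,  0.        ,  0.        ]), 'rvec': array([-2.2767393 , -1.80632945, -0.25561934]), 'tvec': array([-0.49808376, -0.03664965,  0.38040679])}
```

View pics/scene0.png

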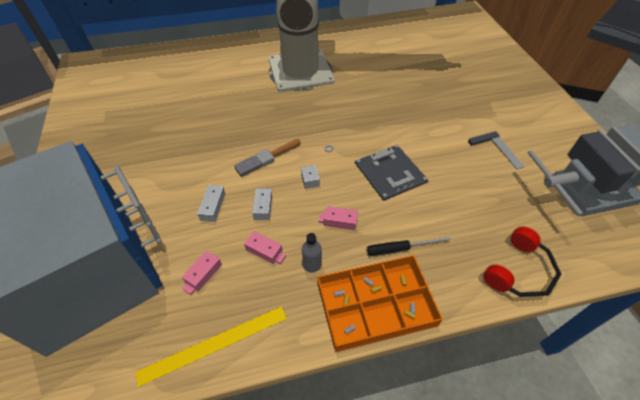

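View pics/side0.png

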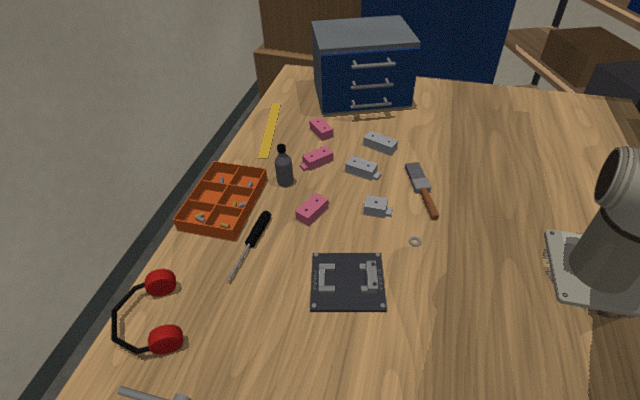

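View pics/wrist0.png

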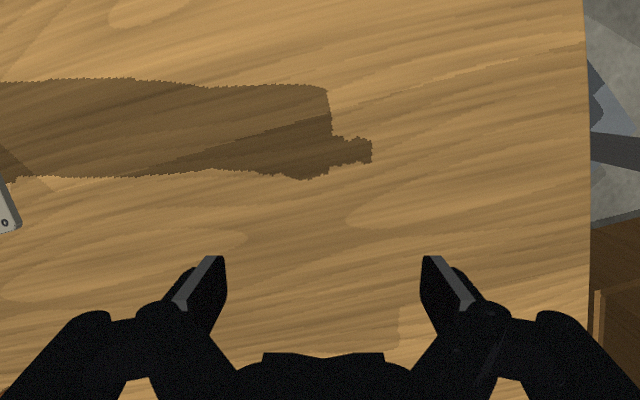

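The side view shows the tongued blank near (362,168), with the plain one at (380,142), the short one at (376,207) and the nest at (348,282). Next I'll turn these pixels into rough positions.

```bash
cat > h.py <<'E'
import cv2,numpy as np
from scipy.spatial.transform import Rotation as R
def load(f):
    z=np.load(f); return z['p'],z['d'],{k:z[k] for k in('mtx','D','rvec','tvec')}
def ray(m,uv):
    uv=np.asarray(uv,float).reshape(-1,1,2)
    n=cv2.undistortPoints(uv,m['mtx'],m['D']).reshape(-1,2)
    Rm=cv2.Rodrigues(m['rvec'])[0]; c=-Rm.T@np.ravel(m['tvec'])
    return c,np.c_[n,np.ones(len(n))]@Rm   # rays in world
def onz(m,uv,z):
    c,r=ray(m,uv); t=(z-c[2])/r[:,2]; return c+t[:,None]*r
def cloud(d,m):
    v,u=np.nonzero(d>0); c,r=ray(m,np.c_[u,v]); P=c+r*d[v,u][:,None]; return u,v,P
def snap(n,tag):
    from workcell import bot,vision
    m=vision.camera_model(n); o=bot.get_obs(); p,d=vision.camera(n)
    cv2.imwrite(f"pics/{n}{tag}.png",p[:,:,::-1]); np.savez(f"{n}{tag}.npz",p=p,d=d,**{k:np.array(v) for k,v in m.items()},eef=o['eef_pos'],q=o['tool_rot'])
    return o
E
python3 - <<'E'
from h import *
np.set_printoptions(precision=4,suppress=True)
for n,uv in (("side",[[362,168],[378,176],[380,142],[376,207],[348,282]]),("scene",[[262,204],[211,202],[310,176],[391,172]])):
    p,d,m=load(n+"0.npz"); print(n,onz(m,uv,0.02))
    c,r=ray(m,uv); print(np.array([c+r[i]*d[v,u] for i,(u,v) in enumerate(uv)]))
p,d,m=load("wrist0.npz"); print(-cv2.Rodrigues(m['rvec'])[0].T@m['tvec'])
for n in("side","scene"):
    p,d,m=load(n+"0.npz")
    c0=(250,230,160,120) if n=="scene" else (290,310,120,110)
    x,y,w,hh=(190,130,250,90) if n=="scene" else (290,120,120,200)
    cv2.imwrite(f"pics/{n}0z.png",cv2.resize(p[y:y+hh,x:x+w,::-1],None,fx=3,fy=3,interpolation=2))
E
```

```text
side [[ 0.5437 -0.2062  0.02  ]
 [ 0.4974 -0.1831  0.02  ]
 [ 0.5133 -0.3322  0.02  ]
 [ 0.4857 -0.0697  0.02  ]
 [ 0.509   0.1532  0.02  ]]
[[ 0.5422 -0.1954  0.0291]
 [ 0.4986 -0.1973  0.0078]
 [ 0.512  -0.3172  0.0309]
 [ 0.4848 -0.0593  0.0305]
 [ 0.5101  0.1469  0.0104]]
scene [[ 0.5521 -0.2147  0.02  ]
 [ 0.5153 -0.3371  0.02  ]
 [ 0.4913 -0.0782  0.02  ]
 [ 0.5295  0.1332  0.02  ]]
[[ 0.5587 -0.2147  0.0285]
 [ 0.5215 -0.3359  0.0276]
 [ 0.4967 -0.0793  0.0264]
 [ 0.5201  0.1383  0.0083]]
[0.044  0.5022 0.3741]
```

View pics/side0z.png

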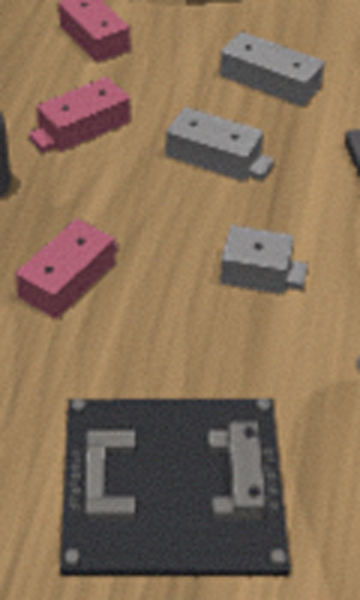

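View pics/scene0z.png

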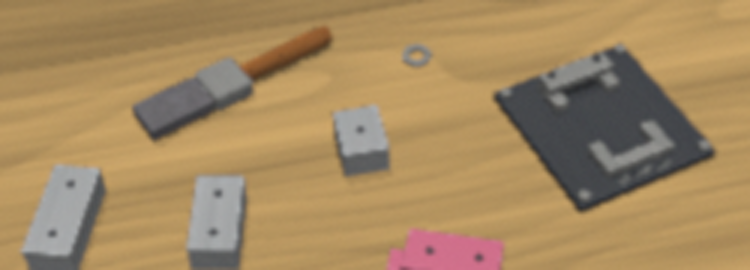

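```bash
cat >> h.py <<'E'
def go(target,Rt=None,o=None):
    """shift in the current tool frame and rotvec (deg) in tool frame"""
    from workcell import bot
    o=o or bot.get_obs(); Rc=R.from_quat(o['tool_rot'])
    s=Rc.inv().apply(np.asarray(target)-o['eef_pos'])
    print("tool shift mm",np.round(s*1000,1), "n",np.ceil(np.abs(s).max()/.0417))
    if Rt is not None: print("tool turn deg",np.round((Rc.inv()*Rt).as_rotvec(degrees=True),2))
def down(yaw,pitch=0):
    """tool z down, tool x along world (-sin,cos) of part yaw (part's +y), tool y = part's +x ; pitch>0 = part nose(-x) down"""
    M=np.array([[0,1,0],[1,0,0],[0,0,-1.]]) # columns: tool x->+y, tool y->+x, z->-z
    return R.from_euler('z',yaw)*R.from_euler('y',-pitch)*R.from_matrix(M)
E
python3 - <<'E'
from h import *
from workcell import vision,bot
np.set_printoptions(precision=4,suppress=True)
m=vision.camera_model("wrist");o=bot.get_obs();Rc=R.from_quat(o['tool_rot'])
C=cv2.Rodrigues(m['rvec'])[0]; c=-C.T@m['tvec']
print("cam in tool",Rc.inv().apply(c-o['eef_pos'])); print("cam axes in tool",Rc.inv().apply(C))
go([.42,.14,.303],down(0.0)); print(onz(m,[[320,200],[320,20],[20,200]],0)-o['eef_pos'])
E
```

```text
cam in tool [-0.0007 -0.0716 -0.0709]
cam axes in tool [[ 1.      0.      0.0009]
 [ 0.0002  0.9598 -0.2806]
 [-0.0009  0.2806  0.9598]]
tool shift mm [-267.7  377.1    0.6] n 10.0
tool turn deg [ -0.01   0.09 -13.16]
[[ 0.0344 -0.0132 -0.3032]
 [-0.154   0.0313 -0.3032]
 [-0.0517 -0.3819 -0.3032]]
```

Run:
```python
from h import *
go([.46,.145,.2])
```

```text
tool shift mm [-253.5  414.9  103.6] n 10.0
```

drive_tool(steps=[-0.0195,0.0319,0.008,0,0,0,-1,-0.0195,0.0319,0.008,0,0,0,-1,-0.0195,0.0319,0.008,0,0,0,-1,-0.0195,0.0319,0.008,0,0,0,-1,-0.0195,0.0319,0.008,0,0,0,-1,-0.0195,0.0319,0.008,0,0,0,-1,-0.0195,0.0319,0.008,0,0,0,-1])

```text
clock: 0.73
eef_pos: [0.301, 0.3015, 0.2475]
tool_rot: [0.783, 0.622, -0.0, -0.0]
ft_force: [0.9, 1.3, -0.7]
grip_width: 0.0853
```

drive_tool(steps=[-0.0195,0.0319,0.008,0,0,0,-1,-0.0195,0.0319,0.008,0,0,0,-1,-0.0195,0.0319,0.008,0,0,0,-1,-0.0195,0.0319,0.008,0,0,0,-1,-0.0195,0.0319,0.008,0,0,0,-1,-0.0195,0.0319,0.008,0,0,0,-1,0,0,0,0,0,-6.5,-1,0,0,0,0,0,-6.5,-1])

```text
clock: 1.4
eef_pos: [0.4609, 0.1434, 0.1988]
tool_rot: [0.708, 0.706, -0.001, -0.0]
ft_force: [-0.6, 0.3, 0.7]
grip_width: 0.0848
```

drive_tool(steps=[0,0,0,0,0,0,-1,0,0,0,0,0,0,-1])

```text
clock: 1.57
eef_pos: [0.4598, 0.1453, 0.1996]
tool_rot: [0.709, 0.705, -0.0, -0.0]
ft_force: [-0.3, 0.7, -0.1]
grip_width: 0.0854
```

Run:
```python
from h import *
o=snap("wrist","1"); print(o['eef_pos'],o['tool_rot'],o['joint_vel'])
```

```text
[0.45980482 0.14534363 0.19959617] [ 7.09258905e-01  7.04947980e-01 -3.38098993e-04 -1.91876944e-04] [ 0.01506579 -0.00923511 -0.0017053  -0.0009503  -0.00087125  0.00503056]
```

View pics/wrist1.png

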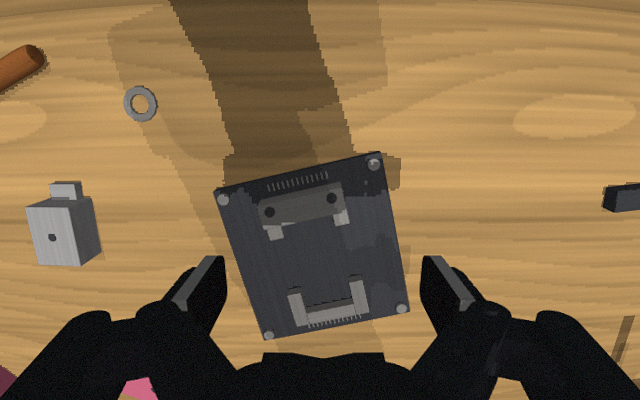

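The wrist view shows the nest clearly: plate corners are at about (217,190), (380,152), (410,311) and (265,340), with the keeper at (300,205) and the tail wall at (330,308). I'll measure it from the colour mask and the depth.

```bash
cat > nest.py <<'E'
from h import *
import sys
np.set_printoptions(precision=4,suppress=True)
def nest(f,tag,roi):
    p,d,m=load(f)
    u,v,P=cloud(d,m)
    x0,y0,x1,y1=roi; k=(u>x0)&(u<x1)&(v>y0)&(v<y1)
    hsv=cv2.cvtColor(p,cv2.COLOR_RGB2HSV); sat=hsv[:,:,1]
    mask=((hsv[:,:,1]<70)|(hsv[:,:,2]<45)).astype(np.uint8)*255
    mm=np.zeros_like(mask); mm[y0:y1,x0:x1]=mask[y0:y1,x0:x1]
    mm=cv2.morphologyEx(mm,cv2.MORPH_OPEN,np.ones((3,3)));
    cs,_=cv2.findContours(mm,cv2.RETR_EXTERNAL,cv2.CHAIN_APPROX_NONE)
    c=max(cs,key=cv2.contourArea); h=cv2.convexHull(c)
    W=onz(m,h.reshape(-1,2),0.010)
    r=cv2.minAreaRect((W[:,:2]*1000).astype(np.float32)); print("rect",r,"area",cv2.contourArea(c))
    print("box",cv2.boxPoints(r))
    q=p.copy(); cv2.drawContours(q,[c],-1,(0,255,0),1)
    cv2.imwrite(f"pics/{tag}.png",cv2.resize(q[y0:y1,x0:x1,::-1],None,fx=2.5,fy=2.5,interpolation=2))
    return p,d,m,u[k],v[k],P[k]
if __name__=="__main__":
    p,d,m,u,v,P=nest("wrist1.npz","nest1",(200,130,415,350))
    print(np.percentile(P[:,2],[1,10,50,90,99]))
E
python3 nest.py
```

```text
rect ((511.6513977050781, 138.54241943359375), (151.1043243408203, 139.87033081054688), 12.875777244567871) area 25657.0
box [[422.4148 189.8832]
 [453.5832  53.5298]
 [600.8881  87.2016]
 [569.7196 223.555 ]]
[-0.0003  0.0006  0.0105  0.0216  0.1676]
```

View pics/nest1.png

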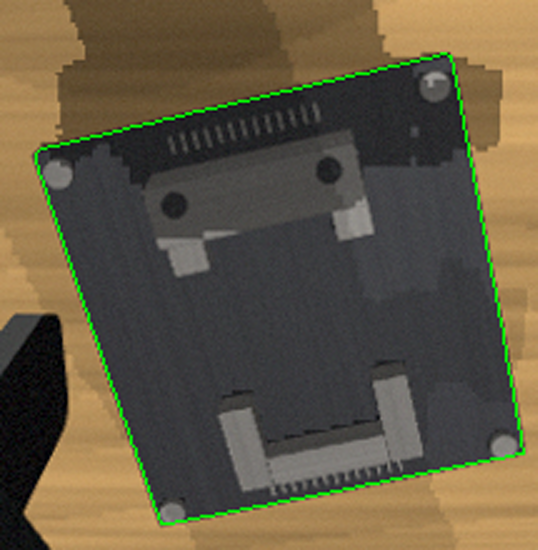

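```bash
cat > off.py <<'E'
from nest import *
def off(f,tag,roi,c,yaw):
    p,d,m,u,v,P=nest(f,tag,roi)
    Q=(R.from_euler('z',-yaw).apply(P-np.array([*c,0.010])))*1000
    k=(abs(Q[:,0])<72)&(abs(Q[:,1])<66); Q=Q[k]
    print("floor z",np.median(Q[abs(Q[:,2])<4,2]))
    for nm,lo,hi,xa,xb in (("keeper",16,24,-60,-36),("wall tail",7,13,26,47),("tailwall",7,13,49,58)):
        s=Q[(Q[:,2]>lo)&(Q[:,2]<hi)&(Q[:,0]>xa)&(Q[:,0]<xb)]
        print(nm,len(s),"z",np.median(s[:,2]),"x",np.percentile(s[:,0],[1,99]),"y",np.percentile(s[:,1],[1,99]))
        hh,e=np.histogram(s[:,1],bins=np.arange(-60,61,2)); print(dict((int(a),int(b)) for a,b in zip(e,hh) if b))
    # rectified views at wall-top height and keeper-top height, 4 px/mm
    for z,nn in ((0.020,'w'),(0.0295,'k'),(0.01,'f')):
        X,Y=np.meshgrid(np.arange(-76,76,.3),np.arange(-70,70,.3))
        W=R.from_euler('z',yaw).apply(np.c_[X.ravel(),Y.ravel(),0*X.ravel()]/1000)+np.array([*c,z])
        uv=cv2.projectPoints(W,m['rvec'],m['tvec'],m['mtx'],m['D'])[0].reshape(*X.shape,2).astype(np.float32)
        im=cv2.remap(p,uv[...,0],uv[...,1],cv2.INTER_LINEAR)[:,:,::-1].copy()
        for g in range(-70,71,10):
            cv2.line(im,(int((g+76)/.3),0),(int((g+76)/.3),8),(0,255,0),1); cv2.line(im,(0,int((g+70)/.3)),(8,int((g+70)/.3)),(0,255,0),1)
        cv2.imwrite(f"pics/{tag}{nn}.png",im); np.save(f"{tag}{nn}.npy",im)
off("wrist1.npz","n1",(200,130,415,350),(.51165,.1385),np.radians(12.88))
E
python3 off.py
```

```text
rect ((511.6513977050781, 138.54241943359375), (151.1043243408203, 139.87033081054688), 12.875777244567871) area 25657.0
box [[422.4148 189.8832]
 [453.5832  53.5298]
 [600.8881  87.2016]
 [569.7196 223.555 ]]
floor z 1.0682903966043964
keeper 2216 z 20.60706587032702 x [-58.6628 -38.8948] y [-31.8338  32.4683]
{-34: 13, -32: 69, -30: 68, -28: 56, -26: 56, -24: 58, -22: 65, -20: 74, -18: 66, -16: 70, -14: 65, -12: 72, -10: 64, -8: 74, -6: 65, -4: 64, -2: 71, 0: 67, 2: 68, 4: 73, 6: 70, 8: 69, 10: 69, 12: 70, 14: 69, 16: 69, 18: 71, 20: 67, 22: 67, 24: 67, 26: 69, 28: 71, 30: 70, 32: 40}
wall tail 652 z 10.984207676760791 x [26.157  46.8338] y [-32.1504  33.2058]
{-34: 11, -32: 54, -30: 54, -28: 49, -26: 50, -24: 54, -22: 58, 16: 1, 20: 16, 22: 54, 24: 54, 26: 55, 28: 54, 30: 51, 32: 37}
tailwall 646 z 11.0701710073911 x [49.1219 57.8813] y [-31.6194  32.8113]
{-34: 3, -32: 19, -30: 18, -28: 17, -26: 25, -24: 17, -22: 19, -20: 15, -18: 18, -16: 20, -14: 21, -12: 19, -10: 18, -8: 21, -6: 19, -4: 20, -2: 18, 0: 19, 2: 21, 4: 20, 6: 18, 8: 21, 10: 20, 12: 21, 14: 20, 16: 20, 18: 22, 20: 20, 22: 21, 24: 20, 26: 20, 28: 19, 30: 21, 32: 16}
```

View pics/n1w.png

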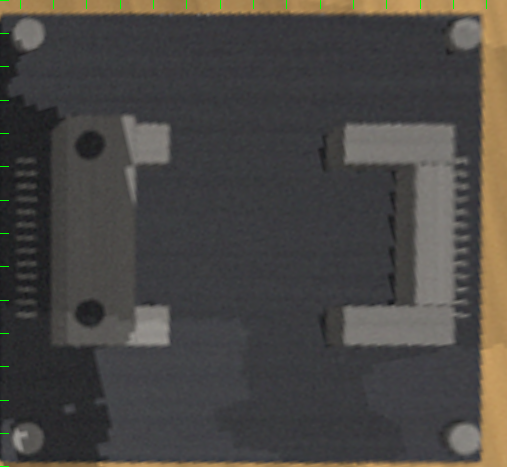

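View pics/n1k.png

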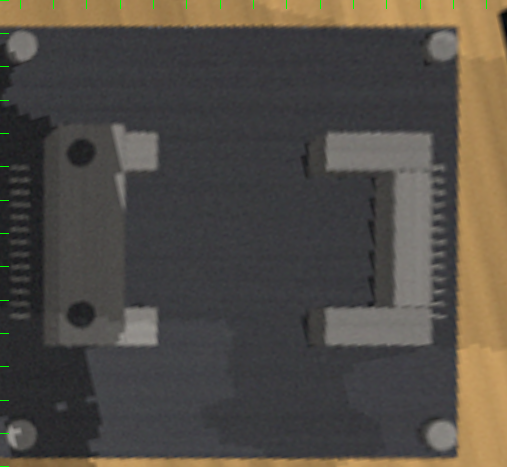

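The nest sits at about (0.512, 0.139) with yaw 12.9°, and the walls are offset only about +0.4 mm in y. Next I'll look at the blank.

drive_tool(steps=[-0.039,0.0033,0,0,0,0,-1,-0.039,0.0033,0,0,0,0,-1,-0.039,0.0033,0,0,0,0,-1,-0.039,0.0033,0,0,0,0,-1,-0.039,0.0033,0,0,0,0,-1,-0.039,0.0033,0,0,0,0,-1,-0.039,0.0033,0,0,0,0,-1,-0.039,0.0033,0,0,0,0,-1])

```text
clock: 2.28
eef_pos: [0.4854, -0.1677, 0.2003]
tool_rot: [0.708, 0.706, 0.0, 0.0]
ft_force: [0.3, 0.7, -0.3]
grip_width: 0.0854
```

drive_tool(steps=[-0.03,0.0033,0,0,0,0,-1,0,0,0,0,0,0,-1,0,0,0,0,0,0,-1,0,0,0,0,0,0,-1])

```text
clock: 2.62
eef_pos: [0.4884, -0.1956, 0.1998]
tool_rot: [0.708, 0.706, 0.0, -0.001]
ft_force: [-0.5, 0.1, -0.3]
grip_width: 0.0853
```

Run:
```python
from h import *
o=snap("wrist","2"); print(o['eef_pos'],o['tool_rot'],o['joint_vel'])
```

```text
[ 0.48839523 -0.1956452   0.19977957] [ 7.08288960e-01  7.05922443e-01  4.78440816e-05 -5.01238433e-04] [ 0.02388692 -0.00951288 -0.01156337 -0.00057458 -0.00130311 -0.00712211]
```

View pics/wrist2.png

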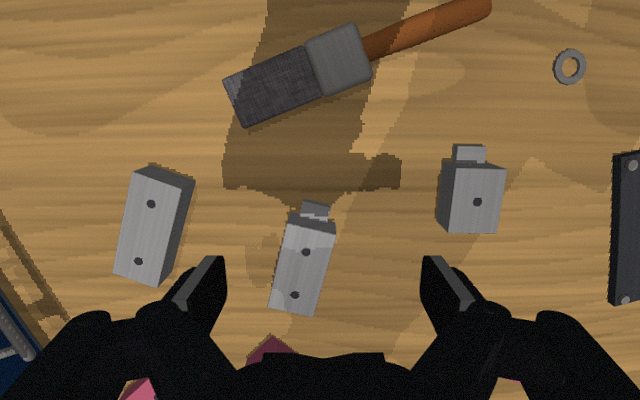

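The tongued blank is centre-left: its top face runs roughly (288,222), (336,236), (313,316), (268,306), and the tongue is at (315,208). I'll fit the top face by mask and depth.

```bash
cat > bl.py <<'E'
from h import *
np.set_printoptions(precision=4,suppress=True)
p,d,m=load("wrist2.npz")
x0,y0,x1,y1=258,190,348,325
hsv=cv2.cvtColor(p,cv2.COLOR_RGB2HSV)
for vt in (120,135,150):
    mm=np.zeros(p.shape[:2],np.uint8); s=(hsv[:,:,1]<50)&(hsv[:,:,2]>vt); mm[y0:y1,x0:x1]=s[y0:y1,x0:x1]*255
    mm=cv2.morphologyEx(mm,cv2.MORPH_OPEN,np.ones((3,3)))
    cs,_=cv2.findContours(mm,cv2.RETR_EXTERNAL,cv2.CHAIN_APPROX_NONE)
    c=max(cs,key=cv2.contourArea)
    W=onz(m,c.reshape(-1,2),0.030); r=cv2.minAreaRect((W[:,:2]*1000).astype(np.float32)); print(vt,cv2.contourArea(c),r)
u,v,P=cloud(d,m); k=(u>x0)&(u<x1)&(v>y0)&(v<y1); P=P[k]
T=P[(P[:,2]>.026)&(P[:,2]<.036)]; print("top z",np.median(T[:,2]),len(T),"depth rect",cv2.minAreaRect((T[:,:2]*1000).astype(np.float32)))
print("table z",np.median(P[abs(P[:,2])<.004,2]))
q=p.copy(); cv2.drawContours(q,[c],-1,(0,255,0),1); cv2.imwrite("pics/bl.png",cv2.resize(q[y0:y1,x0:x1,::-1],None,fx=4,fy=4,interpolation=2))
E
python3 bl.py
```

```text
120 3816.5 ((546.835693359375, -214.9732208251953), (39.37761688232422, 77.52533721923828), 75.51197052001953)
135 918.0 ((520.1831665039062, -208.06234741210938), (38.89160919189453, 22.105546951293945), 75.61005401611328)
150 179.5 ((515.4750366210938, -222.5170135498047), (7.918284893035889, 19.480979919433594), 73.12320709228516)
top z 0.03103838234985906 4285 depth rect ((546.6001586914062, -214.77427673339844), (40.16328811645508, 78.42401123046875), 75.54493713378906)
table z 0.0010765392425042264
```

View pics/bl.png

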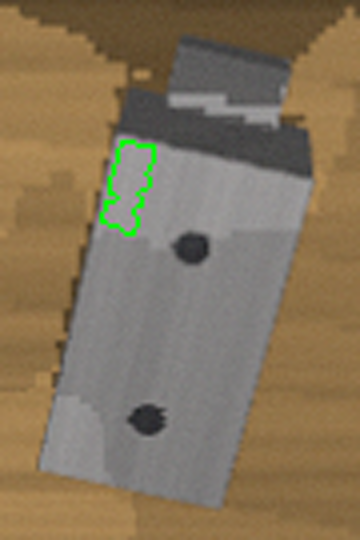

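Run:
```python
from h import *
from workcell import bot
print(bot.tip_reach, bot.get_obs()['joint_pos'])
go([.5457,-.2146,.2],down(np.radians(-14.46)))
```

```text
0.0726 [-3.80273763e-01  3.59914335e-01 -1.10445225e-01  1.10125971e+00
  3.97401325e-04 -3.78251465e-01]
tool shift mm [-19.3  57.3  -0.2] n 2.0
tool turn deg [-0.04 -0.03 14.34]
```

drive_tool(steps=[-0.0097,0.0287,0,0,0,0,-1,-0.0096,0.0286,0,0,0,0,-1,0,0,0.02,0,0,7.15,-1,0,0,0.02,0,0,7.15,-1,0,0,0.02,0,0,0,-1,0,0,0.02,0,0,0,-1,0,0,0,0,0,0,-1,0,0,0,0,0,0,-1])

```text
clock: 3.33
eef_pos: [0.5452, -0.214, 0.1191]
tool_rot: [0.79, 0.613, -0.001, -0.002]
ft_force: [-0.1, 0.2, 0.9]
grip_width: 0.0851
```

Run:
```python
from h import *
o=snap("wrist","3")
go([.5457,-.2146,.075],down(np.radians(-14.46)))
```

```text
tool shift mm [-0.  -0.4 45.4] n 2.0
tool turn deg [-0.02 -0.01  0.09]
```

View pics/wrist3.png

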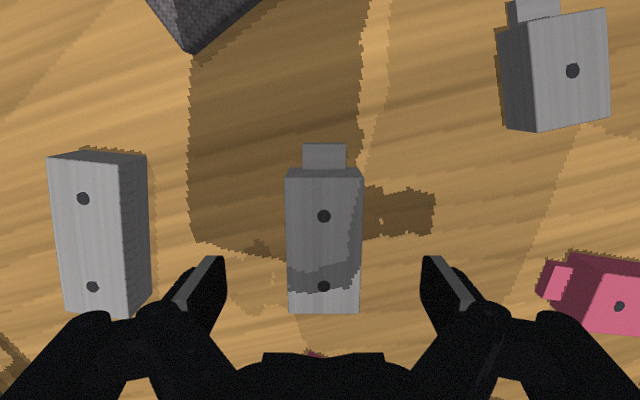

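The blank is centred between the jaws (edges at 286 and 362, mid 324), and the neighbours are clear of the fingers. I'll descend and close.

drive_tool(steps=[0,0,0.02,0,0,0,-1,0,0,0.02,0,0,0,-1,0,0,0.005,0,0,0,-1,0,0,0,0,0,0,-1,0,0,0,0,0,0,0])

```text
clock: 3.8
eef_pos: [0.5466, -0.216, 0.0763]
tool_rot: [0.79, 0.613, 0.0, 0.001]
ft_force: [1.4, 0.6, 0.4]
grip_width: 0.0755
```

drive_tool(steps=[0,0,0,0,0,0,1,0,0,0,0,0,0,1,0,0,0,0,0,0,1,0,0,0,0,0,0,1,0,0,0,0,0,0,1,0,0,0,0,0,0,1])

```text
clock: 4.3
eef_pos: [0.5469, -0.2163, 0.0765]
tool_rot: [0.791, 0.612, 0.001, 0.001]
ft_force: [-0.9, 0.7, 5.8]
grip_width: 0.0389
```

Run:
```python
from h import *
o=snap("wrist","4"); print(o['eef_pos'],o['ft_force'],o['grip_width'],R.from_quat(o['tool_rot']).as_matrix())
```

```text
[ 0.54691941 -0.21628819  0.07648888] [-0.85983856  0.68742262  5.81614201] 0.03891048424422044 [[ 2.49814102e-01  9.68289422e-01  2.91722010e-03]
 [ 9.68293815e-01 -2.49813113e-01 -7.04606581e-04]
 [ 4.64967349e-05  3.00074684e-03 -9.99995497e-01]]
```

View pics/wrist4.png

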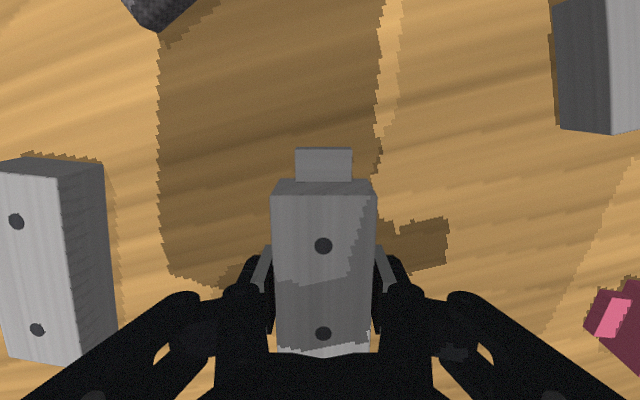

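The blank is gripped: the opening reads 39 mm, the top front edge is at row ~194 (cols 270-377), and the tongue front is at row ~149. I'll work out the blank's pose in the hand from those points.

Run:
```python
from h import *
np.set_printoptions(precision=2,suppress=True)
p,d,m=load("wrist4.npz"); z=np.load("wrist4.npz"); Rc=R.from_quat(z['q'])
cv2.imwrite("pics/w4z.png",cv2.resize(p[135:360,255:395,::-1],None,fx=2.6,fy=2.6,interpolation=2))
u,v,P=cloud(d,m); T=Rc.inv().apply(P-z['eef'])*1000
k=(u>262)&(u<384)&(v>140)&(v<350)
Q=T[k]; W=P[k]
top=(abs(W[:,2]-.031)<.003); tg=(abs(W[:,2]-.010)<.002)
for n,s in(("top",top),("tongue",tg)):
    q=Q[s]; print(n,len(q),"tool x",np.percentile(q[:,0],[1,99]),"tool y",np.percentile(q[:,1],[1,99]),"tool z",np.median(q[:,2]))
```

```text
top 15861 tool x [-20.33  18.7 ] tool y [-39.65  27.85] tool z 45.476520673480564
tongue 2061 tool x [-17.62  16.49] tool y [-53.79 -39.39] tool z 66.35740672816574
```

View pics/w4z.png

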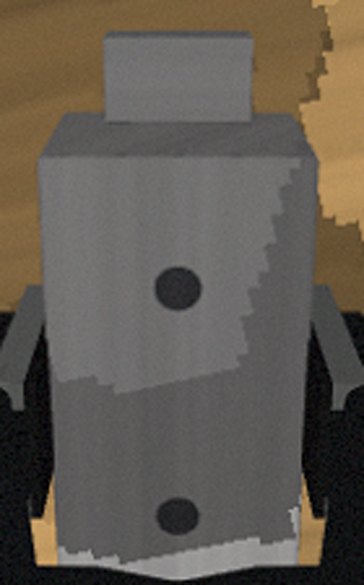

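```bash
cat >> h.py <<'E'
NC=np.array([.5125,.1400]); NY=np.radians(12.88); OT=np.array([0,-7.7,76.5])/1000
def blank_tcp(xn,zn,th,y=0,yaw=0):
    """nose-bottom point at seat-frame (xn,y,zn) mm, tilt th -> TCP pos, Rot"""
    Rt=down(NY+yaw,th)
    N=R.from_euler('z',NY).apply(np.array([xn,y,zn])/1000)+np.array([*NC,.010])
    Nt=OT+np.array([0,-.046,0])
    return N-Rt.apply(Nt),Rt
def where(o=None):
    """print the blank's nose & tail bottom in seat frame and tilt from measured pose"""
    from workcell import bot
    o=o or bot.get_obs(); Rc=R.from_quat(o['tool_rot'])
    f=lambda b:R.from_euler('z',-NY).apply(o['eef_pos']+Rc.apply(OT+np.array([0,b,0]))-np.array([*NC,.010]))*1000
    a,t=f(-.046),f(.046); dd=t-a
    side=R.from_euler('z',-NY).apply(Rc.apply([1,0,0]))
    print("nose",np.round(a,2),"tail",np.round(t,2),"tilt %.4f yaw %.4f roll %.4f"%(np.arctan2(dd[2],dd[0]),np.arctan2(dd[1],dd[0]),side[2]),"F",np.round(R.from_euler('z',-NY).apply(o['ft_force']),1),"T",np.round(o['ft_torque'],2),"t %.2f"%o['clock'])
def gonose(xn,zn,th,y=0,yaw=0):
    t,Rt=blank_tcp(xn,zn,th,y,yaw); print("tcp",np.round(t,4)); go(t,Rt)
E
python3 - <<'E'
from h import *
where(); gonose(-30,50,0.0)
E
```

```text
nose [ -93.35 -330.42  -10.16] tail [ -11.63 -372.69   -9.89] tilt 0.0034 yaw -0.4773 roll 0.0000 F [-0.2  1.1  5.6] T [ 0.26  0.05 -0.04] t 4.35
tcp [0.5356 0.1453 0.1365]
tool shift mm [ 347.3 -101.1  -60.3] n 9.0
tool turn deg [  0.17   0.04 -27.35]
```

drive_tool(steps=[0,0,-0.01,0,0,0,1,0,0,-0.03,0,0,0,1,0,0,-0.03,0,0,0,1,0,0,-0.03,0,0,0,1,0,0,0,0,0,0,1])

```text
clock: 4.77
eef_pos: [0.5488, -0.2173, 0.1818]
tool_rot: [0.791, 0.612, 0.003, 0.005]
ft_force: [1.0, -0.8, -1.3]
grip_width: 0.0391
```

Run:
```python
from h import *
where(); gonose(-30,70,0.0)
o=snap("wrist","5"); print(o['eef_pos'],o['grip_width'])
```

```text
nose [ -91.29 -332.16   94.75] tail [  -9.58 -374.43   95.74] tilt 0.0121 yaw -0.4774 roll -0.0015 F [ 0.8 -1.  -1.3] T [-0.06 -0.12 -0.02] t 4.77
tcp [0.5356 0.1453 0.1565]
tool shift mm [ 347.8 -103.6   23.7] n 9.0
tool turn deg [  0.58   0.23 -27.35]
[ 0.54877586 -0.21725495  0.18182564] 0.03908636372831303
```

View pics/wrist5.png

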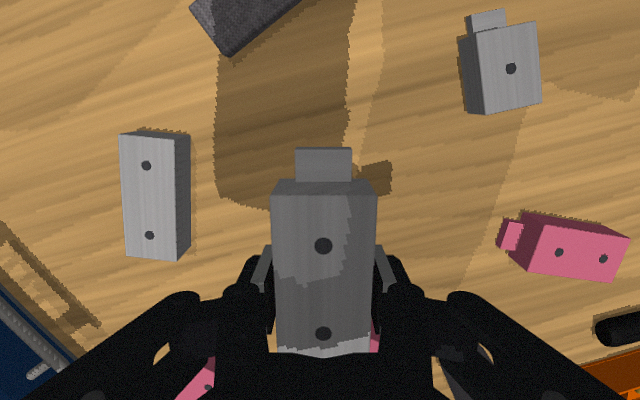

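drive_tool(steps=[0.0348,-0.0104,0,0,0,0,1,0.0348,-0.0104,0,0,0,0,1,0.0348,-0.0104,0,0,0,0,1,0.0348,-0.0104,0,0,0,0,1,0.0348,-0.0104,0,0,0,0,1,0.0348,-0.0104,0,0,0,0,1,0.0348,-0.0104,0,0,0,0,1,0.0348,-0.0104,0,0,0,0,1])

```text
clock: 5.48
eef_pos: [0.5332, 0.0758, 0.1733]
tool_rot: [0.791, 0.612, -0.002, -0.001]
ft_force: [-0.1, -0.1, -3.3]
grip_width: 0.039
```

drive_tool(steps=[0.0348,-0.0104,0,0,0,0,1,0.0348,-0.0104,0,0,0,0,1,0,0,0,0,0,-6.84,1,0,0,0,0,0,-6.84,1,0,0,0,0,0,-6.84,1,0,0,0,0,0,-6.84,1,0,0,0,0,0,0,1,0,0,0,0,0,0,1])

```text
clock: 6.15
eef_pos: [0.5311, 0.1467, 0.1736]
tool_rot: [0.624, 0.781, -0.001, -0.001]
ft_force: [-0.2, -0.7, -2.3]
grip_width: 0.0389
```

Run:
```python
from h import *
where(); gonose(-30,50,0.22)
o=snap("wrist","6"); print(o['eef_pos'],o['grip_width'])
```

```text
nose [-34.26   2.49  87.22] tail [57.74  2.24 86.94] tilt -0.0030 yaw -0.0028 roll -0.0002 F [-0.4 -0.7 -2.3] T [-0.05  0.02  0.  ] t 6.15
tcp [0.5181 0.1413 0.1464]
tool shift mm [ -2.4 -13.9  27.2] n 1.0
tool turn deg [-12.78   0.03  -0.16]
[0.53114751 0.14668452 0.17355591] 0.03893407801740832
```

View pics/wrist6.png

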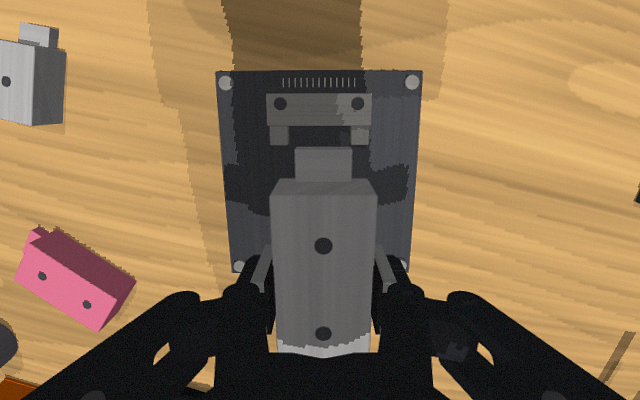

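The keeper spans cols 266-372 (mid 319) and the tongue's mid is at 323.5, so the blank sits about 2.5 mm to tool +x, which agrees with the computed offset. I'll refine it with the depth.

Run:
```python
from h import *
np.set_printoptions(precision=2,suppress=True)
p,d,m=load("wrist6.npz"); z=np.load("wrist6.npz"); Rc=R.from_quat(z['q'])
u,v,P=cloud(d,m); T=Rc.inv().apply(P-z['eef'])*1000
Q=R.from_euler('z',-NY).apply(P-np.array([*NC,.010]))*1000
s=(abs(Q[:,2]-20.5)<2.5)&(v<140)&(v>85)&(u>250)&(u<390)
print("keeper seat x",np.percentile(Q[s,0],[1,99]),"y",np.percentile(Q[s,1],[.5,99.5]),"tool x",np.percentile(T[s,0],[.5,99.5]),"tool y",np.percentile(T[s,1],[1,99]))
for lo,hi in((-60,-52),(-50,-42)):
    k=s&(Q[:,0]>lo)&(Q[:,0]<hi); print(np.percentile(Q[k,1],[1,99]), Q[k,1].min(),Q[k,1].max())
s=(abs(Q[:,2]-11)<2.5)&(v<150)&(v>120)&(u>250)&(u<390); print("wall y",np.percentile(Q[s,1],[1,99]),"in",Q[s&(Q[:,1]<0),1].max(),Q[s&(Q[:,1]>0),1].min())
# plate edges in yaw
s=(abs(Q[:,2]-1)<2)&(v<270)&(v>60)&(u>200)&(u<440); r=cv2.minAreaRect(Q[s,:2].astype(np.float32)); print(r)
# grip: top & tongue
k=(u>262)&(u<384)&(v>140)&(v<340); q=T[k]; a=q[abs(q[:,2]-45.5)<2]; b=q[abs(q[:,2]-66.4)<1.5]; print(np.percentile(a[:,0],[1,99]),np.percentile(a[:,1],[1,99]),np.percentile(b[:,0],[1,99]),np.percentile(b[:,1],[1,99]))
```

```text
keeper seat x [-59.76 -40.22] y [-33.58  31.72] tool x [-36.12  29.18] tool y [-79.01 -59.47]
[-33.35  31.34] -34.011985572101935 32.01391657078383
[-33.02  31.35] -33.68120610769796 32.3317839122389
wall y [-33.61  31.81] in -21.82276265989873 20.018219644613648
((-2.0878524780273438, -1.3004608154296875), (140.7197265625, 147.3408966064453), 89.94037628173828)
[-20.01  18.9 ] [-39.92  22.38] [-16.35  17.04] [-54.15 -39.69]
```

```bash
sed -i 's/^NC=.*; NY/NC=np.array([.5121,.1399]); NY/' h.py
python3 - <<'E'
from h import *
where(); gonose(-30,25,0.22)
E
```

```text
nose [-33.58   2.42  87.45] tail [58.42  2.17 87.23] tilt -0.0024 yaw -0.0027 roll -0.0002 F [ 0.2  0.3 -2.1] T [-0.01 -0.03  0.04] t 6.20
tcp [0.5177 0.1412 0.1214]
tool shift mm [ -2.3 -14.5  52.5] n 2.0
tool turn deg [-12.74   0.03  -0.15]
```

drive_tool(steps=[-0.0012,-0.0073,0.013,0,0,0,1,-0.0011,-0.0072,0.013,0,0,0,1,0,0,0,-6.37,0,-0.1,1,0,0,0,-6.37,0,0,1,0,0,0,0,0,0,1,0,0,0,0,0,0,1])

```text
clock: 6.7
eef_pos: [0.5158, 0.1406, 0.1479]
tool_rot: [0.62, 0.778, 0.084, 0.067]
ft_force: [0.5, 0.2, -2.1]
grip_width: 0.039
```

Run:
```python
from h import *
where(); gonose(-32,8,0.22)
snap("side","7");snap("wrist","7")
p,d,m=load("side7.npz"); cv2.imwrite("pics/side7z.png",cv2.resize(p[200:330,270:420,::-1],None,fx=4,fy=4,interpolation=2))
```

```text
nose [-32.28  -0.17  51.72] tail [57.59 -0.13 71.43] tilt 0.2159 yaw 0.0005 roll -0.0000 F [ 0.5  0.1 -2.1] T [-0.06  0.34  0.  ] t 6.70
tcp [0.5157 0.1407 0.1044]
tool shift mm [ 0.2 -9.4 42.5] n 2.0
tool turn deg [-0.24 -0.    0.03]
```

View pics/side7z.png

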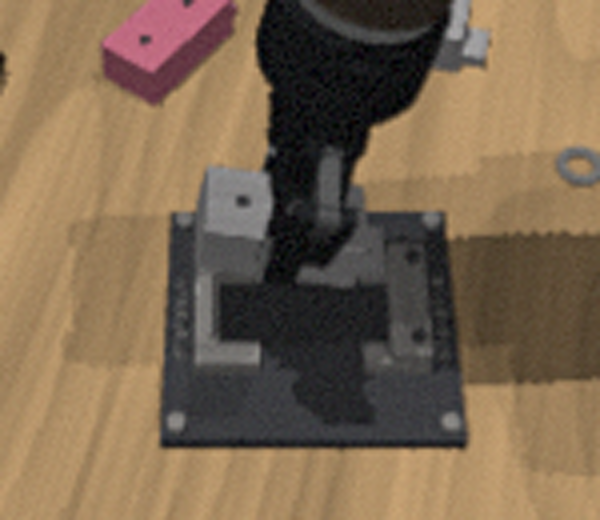

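View pics/wrist7.png

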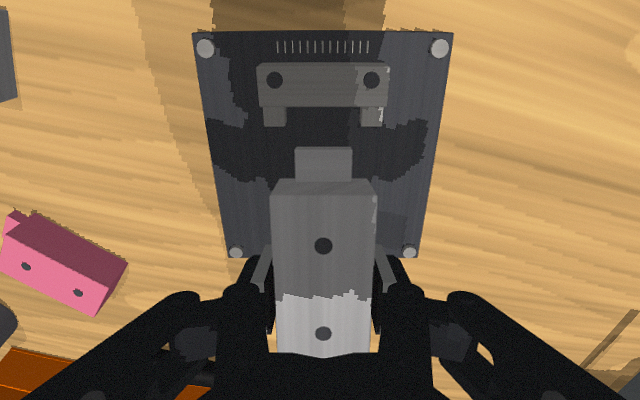

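The keeper's mid column (323.5) matches the tongue's (323.5), so it's aligned. I'll descend in front of the keeper.

drive_tool(steps=[0,-0.0031,0.014,0,0,0,1,0,-0.0031,0.014,0,0,0,1,0,-0.003,0.0135,0,0,0,1,0,0,0,0,0,0,1,0,0,0,0,0,0,1])

```text
clock: 7.22
eef_pos: [0.5199, 0.1418, 0.1065]
tool_rot: [0.619, 0.778, 0.086, 0.069]
ft_force: [1.3, -0.4, -2.5]
grip_width: 0.0389
```

Run:
```python
from h import *
where(); gonose(-35,3,0.22)
```

```text
nose [-27.53   0.07  10.04] tail [62.23  0.21 30.22] tilt 0.2212 yaw 0.0016 roll -0.0000 F [ 1.2 -0.7 -2.5] T [ 0.    0.26 -0.04] t 7.22
tcp [0.5128 0.1401 0.0994]
tool shift mm [-0.1 -8.7  5.3] n 1.0
tool turn deg [ 0.07 -0.02  0.09]
```

drive_tool(steps=[0,-0.0044,0.0027,0,0,0,1,0,-0.0043,0.0026,0,0,0,1,0,0,0,0,0,0,1,0,0,0,0,0,0,1])

```text
clock: 7.55
eef_pos: [0.5112, 0.1398, 0.0995]
tool_rot: [0.619, 0.778, 0.087, 0.069]
ft_force: [-0.3, 0.3, -2.7]
grip_width: 0.0387
```

Run:
```python
from h import *
where(); gonose(-36,1,0.22)
```

```text
nose [-3.639e+01  2.000e-02  3.060e+00] tail [53.35  0.19 23.32] tilt 0.2220 yaw 0.0019 roll -0.0000 F [-0.2  0.4 -2.7] T [-0.09  0.29 -0.04] t 7.55
tcp [0.5118 0.1398 0.0974]
tool shift mm [-0.1  0.1  2.2] n 1.0
tool turn deg [ 0.12 -0.02  0.11]
```

drive_tool(steps=[0,-0.0002,0.001,0,0,0,1,0,-0.0002,0.001,0,0,0,1,0,0,0,0,0,0,1])

```text
clock: 7.8
eef_pos: [0.5117, 0.1399, 0.0974]
tool_rot: [0.619, 0.778, 0.087, 0.069]
ft_force: [0.6, -0.3, -2.2]
grip_width: 0.0389
```

drive_tool(steps=[0,-0.0002,0.0007,0,0,0,1,0,0,0,0,0,0,1])

```text
clock: 7.97
eef_pos: [0.5115, 0.1398, 0.0965]
tool_rot: [0.619, 0.778, 0.087, 0.069]
ft_force: [-0.3, 0.6, -2.6]
grip_width: 0.0389
```

Run:
```python
from h import *
where()
```

```text
nose [-36.08  -0.     0.04] tail [53.66  0.17 20.32] tilt 0.2223 yaw 0.0019 roll -0.0001 F [-0.2  0.6 -2.6] T [-0.06  0.32 -0.02] t 7.97
```

drive_tool(steps=[0,-0.0002,0.0007,0,0,0,1,0,0,0,0,0,0,1])

```text
clock: 8.13
eef_pos: [0.5117, 0.1399, 0.0961]
tool_rot: [0.619, 0.778, 0.087, 0.069]
ft_force: [-0.9, 0.1, 0.7]
grip_width: 0.0391
```

drive_tool(steps=[0,-0.0002,0.0007,0,0,0,1,0,0,0,0,0,0,1])

```text
clock: 8.3
eef_pos: [0.5118, 0.1399, 0.0957]
tool_rot: [0.619, 0.778, 0.087, 0.069]
ft_force: [-2.5, -1.1, 4.5]
grip_width: 0.0392
```

Run:
```python
from h import *
where()
```

```text
nose [-35.75   0.    -0.74] tail [53.97  0.18 19.63] tilt 0.2233 yaw 0.0020 roll -0.0001 F [-2.7 -0.5  4.5] T [-0.21  0.75  0.04] t 8.30
```

Floor contact comes at a computed z of about -0.3 mm. I'll lift slightly and slide the tongue under the keeper.

drive_tool(steps=[0,0.0003,-0.0015,0,0,0,1,0,-0.0015,-0.0003,0,0,0,1,0,-0.0015,-0.0003,0,0,0,1,0,-0.0015,-0.0003,0,0,0,1,0,0,0,0,0,0,1,0,0,0,0,0,0,1])

```text
clock: 8.8
eef_pos: [0.5067, 0.1387, 0.0963]
tool_rot: [0.619, 0.778, 0.087, 0.069]
ft_force: [-1.0, 0.6, -2.6]
grip_width: 0.0386
```

Run:
```python
from h import *
where()
```

```text
nose [-4.11e+01 -1.00e-02 -1.70e-01] tail [48.65  0.17 20.07] tilt 0.2218 yaw 0.0020 roll -0.0001 F [-0.9  0.8 -2.6] T [-0.01  0.32  0.02] t 8.80
```

drive_tool(steps=[0,-0.0014,-0.0007,0,0,0,1,0,-0.0014,-0.0004,0,0,0,1,0,0,0,0,0,0,1,0,0,0,0,0,0,1])

```text
clock: 9.13
eef_pos: [0.5039, 0.1381, 0.0969]
tool_rot: [0.619, 0.778, 0.087, 0.069]
ft_force: [0.7, 0.0, -2.8]
grip_width: 0.0386
```

Run:
```python
from h import *
where()
```

```text
nose [-4.388e+01 -1.000e-02  4.800e-01] tail [45.85  0.16 20.75] tilt 0.2222 yaw 0.0020 roll -0.0001 F [ 0.6 -0.1 -2.8] T [-0.13  0.3   0.  ] t 9.13
```

drive_tool(steps=[0,-0.0008,-0.0002,0,0,0,1,0,0,0,0,0,0,1])

```text
clock: 9.3
eef_pos: [0.5032, 0.1379, 0.0969]
tool_rot: [0.619, 0.778, 0.087, 0.069]
ft_force: [-0.0, 0.0, -2.6]
grip_width: 0.0391
```

drive_tool(steps=[0,-0.0006,-0.0001,0,0,0,1,0,0,0,0,0,0,1])

```text
clock: 9.47
eef_pos: [0.5028, 0.1378, 0.097]
tool_rot: [0.619, 0.778, 0.087, 0.069]
ft_force: [0.9, -0.2, -2.7]
grip_width: 0.0391
```

Run:
```python
from h import *
where()
```

```text
nose [-4.5e+01 -1.0e-02  5.6e-01] tail [44.73  0.17 20.88] tilt 0.2227 yaw 0.0020 roll -0.0001 F [ 0.9 -0.4 -2.7] T [ 0.01  0.27 -0.01] t 9.47
```

drive_tool(steps=[0,-0.0005,-0.0001,0,0,0,1,0,0,0,0,0,0,1])

```text
clock: 9.63
eef_pos: [0.5027, 0.1378, 0.0972]
tool_rot: [0.619, 0.778, 0.087, 0.069]
ft_force: [1.5, -0.5, -2.9]
grip_width: 0.0386
```

drive_tool(steps=[0,-0.0005,-0.0001,0,0,0,1,0,0,0,0,0,0,1])

```text
clock: 9.8
eef_pos: [0.5025, 0.1378, 0.0973]
tool_rot: [0.619, 0.778, 0.088, 0.07]
ft_force: [3.2, 0.0, -4.6]
grip_width: 0.0387
```

Run:
```python
from h import *
where()
```

```text
nose [-45.16   0.     0.76] tail [44.53  0.18 21.22] tilt 0.2243 yaw 0.0020 roll -0.0001 F [ 3.1 -0.7 -4.6] T [ 0.03 -0.32 -0.  ] t 9.80
```

The nose wall is felt at a computed x of -45.1 mm (expected -45.26). I'll back off a little and probe the side walls.

drive_tool(steps=[0,0.001,0.0005,0,0,-0.1,1,0.0008,0,0,0,0,0,1,0,0,0,0,0,0,1])

```text
clock: 10.05
eef_pos: [0.5026, 0.1386, 0.0967]
tool_rot: [0.618, 0.778, 0.087, 0.069]
ft_force: [2.0, -0.2, -2.6]
grip_width: 0.0395
```

drive_tool(steps=[0.0005,0,0,0,0,0,1,0,0,0,0,0,0,1])

```text
clock: 10.22
eef_pos: [0.5025, 0.139, 0.0967]
tool_rot: [0.618, 0.778, 0.087, 0.069]
ft_force: [2.1, -0.7, -2.3]
grip_width: 0.0391
```

Run:
```python
from h import *
where()
```

```text
nose [-45.08   1.02   0.2 ] tail [44.65  1.36 20.49] tilt 0.2224 yaw 0.0038 roll -0.0010 F [ 1.9 -1.1 -2.3] T [-0.3  -0.07 -0.04] t 10.22
```

drive_tool(steps=[0.0005,0.0005,0.0001,0,0,0,1,0,0,0,0,0,0,1])

```text
clock: 10.38
eef_pos: [0.5026, 0.1391, 0.0965]
tool_rot: [0.618, 0.778, 0.086, 0.069]
ft_force: [0.8, -3.7, -1.1]
grip_width: 0.0393
```

Run:
```python
from h import *
where()
```

```text
nose [-45.04   1.1    0.11] tail [44.72  1.42 20.32] tilt 0.2215 yaw 0.0036 roll -0.0019 F [-0.1 -3.8 -1.1] T [-0.79  0.13 -0.02] t 10.38
```

drive_tool(steps=[-0.0012,0.0004,0,0,0,0.1,1,-0.0012,0,0,0,0,0,1,0,0,0,0,0,0,1])

```text
clock: 10.63
eef_pos: [0.5034, 0.1375, 0.0965]
tool_rot: [0.619, 0.778, 0.087, 0.069]
ft_force: [-0.7, -0.3, -3.2]
grip_width: 0.0387
```

drive_tool(steps=[-0.0005,0,0,0,0,0,1,0,0,0,0,0,0,1])

```text
clock: 10.8
eef_pos: [0.5037, 0.137, 0.0966]
tool_rot: [0.619, 0.778, 0.087, 0.069]
ft_force: [0.4, -0.6, -2.8]
grip_width: 0.039
```

Run:
```python
from h import *
where()
```

```text
nose [-44.43  -1.     0.15] tail [45.32 -0.81 20.4 ] tilt 0.2219 yaw 0.0020 roll 0.0003 F [ 0.3 -0.7 -2.8] T [-0.11  0.3   0.02] t 10.80
```

drive_tool(steps=[-0.0005,0,0,0,0,0,1,0,0,0,0,0,0,1])

```text
clock: 10.97
eef_pos: [0.5039, 0.1366, 0.0967]
tool_rot: [0.619, 0.778, 0.087, 0.069]
ft_force: [0.2, 0.3, -2.1]
grip_width: 0.0388
```

drive_tool(steps=[-0.0005,0,0,0,0,0,1,0,0,0,0,0,0,1])

```text
clock: 11.13
eef_pos: [0.5039, 0.1364, 0.0967]
tool_rot: [0.619, 0.778, 0.087, 0.069]
ft_force: [-1.4, 3.3, -2.4]
grip_width: 0.0392
```

Run:
```python
from h import *
where()
```

```text
nose [-44.27  -1.58   0.25] tail [45.47 -1.38 20.53] tilt 0.2222 yaw 0.0022 roll 0.0011 F [-0.6  3.5 -2.4] T [0.41 0.5  0.02] t 11.13
```

The side walls are felt at y +1.1 and -1.55, a clearance of 2.65 mm against the nominal 2.5, so the centre is at y ≈ -0.23. I'll centre the blank and lower the tail.

drive_tool(steps=[0.0016,0,0,0,0,0,1,0,0,0,0,0,0,1,0,0,0,0,0,0,1])

```text
clock: 11.38
eef_pos: [0.5038, 0.1375, 0.0968]
tool_rot: [0.619, 0.778, 0.087, 0.069]
ft_force: [-0.7, 0.4, -2.8]
grip_width: 0.0387
```

Run:
```python
from h import *
where(); gonose(-45.4,0.3,0.12,-.23)
```

```text
nose [-44.14  -0.62   0.31] tail [45.6  -0.42 20.61] tilt 0.2225 yaw 0.0022 roll -0.0006 F [-0.6  0.5 -2.8] T [-0.11  0.37  0.01] t 11.38
tcp [0.5109 0.1394 0.0927]
tool shift mm [0.3 6.3 5.6] n 1.0
tool turn deg [5.87 0.02 0.12]
```

```bash
cat >> h.py <<'E'
def plan(a,b,n):
    """rows between blank states a,b=(xn,zn,th,y,yaw): increments in tool frames"""
    S=[blank_tcp(*[x+(z-x)*i/n for x,z in zip(a,b)]) for i in range(n+1)]
    for (p0,r0),(p1,r1) in zip(S,S[1:]):
        print(np.round(r0.inv().apply(p1-p0)*1000,2),np.round((r0.inv()*r1).as_rotvec(degrees=True),2))
E
python3 - <<'E'
from h import *
plan((-44.14,.31,.2225,-.5,.002),(-45.4,.3,.12,-.23,0),4)
E
```

```text
[0.05 1.63 1.33] [ 1.47 -0.01  0.03]
[0.05 1.63 1.34] [ 1.47 -0.01  0.03]
[0.05 1.63 1.35] [ 1.47 -0.    0.03]
[0.05 1.63 1.36] [ 1.47 -0.    0.03]
```

drive_tool(steps=[0.0001,0.0016,0.0013,1.47,0,0.03,1,0.0001,0.0016,0.0013,1.47,0,0.03,1,0.0001,0.0016,0.0013,1.47,0,0.03,1,0,0.0016,0.0013,1.47,0,0.03,1,0,0,0,0,0,0,1,0,0,0,0,0,0,1])

```text
clock: 11.88
eef_pos: [0.5112, 0.1395, 0.0928]
tool_rot: [0.622, 0.78, 0.047, 0.038]
ft_force: [-0.6, -0.1, -2.3]
grip_width: 0.0391
```

Run:
```python
from h import *
where(); plan((-45.4,.3,.12,-.23,0),(-45.7,.2,.04,-.23,0),3)
```

```text
nose [-45.12  -0.21   0.35] tail [46.21 -0.23 11.41] tilt 0.1206 yaw -0.0002 roll 0.0001 F [-0.6  0.1 -2.3] T [-0.    0.15  0.01] t 11.88
[-0.    1.92  1.48] [ 1.53  0.   -0.  ]
[0.   1.92 1.48] [ 1.53  0.   -0.  ]
[-0.    1.92  1.49] [ 1.53 -0.    0.  ]
```

drive_tool(steps=[0,0.0017,0.0014,1.53,0,0,1,0,0.0017,0.0014,1.53,0,0,1,0,0.0017,0.0014,1.53,0,0,1,0,0,0,0,0,0,1,0,0,0,0,0,0,1])

```text
clock: 12.3
eef_pos: [0.516, 0.1406, 0.0889]
tool_rot: [0.623, 0.782, 0.016, 0.013]
ft_force: [0.2, 0.5, -2.9]
grip_width: 0.0392
```

Run:
```python
from h import *
where(); plan((-45.7,.3,.04,-.23,0),(-45.85,.1,.0,-.23,0),2)
```

```text
nose [-46.6   -0.17   0.34] tail [45.32 -0.19  4.05] tilt 0.0403 yaw -0.0002 roll 0.0001 F [ 0.3  0.4 -2.9] T [-0.03  0.07  0.06] t 12.30
[-0.    1.44  1.19] [1.15 0.   0.  ]
[0.   1.44 1.19] [ 1.15 -0.   -0.  ]
```

drive_tool(steps=[0,0.0018,0.0012,1.15,0,0,1,0,0.0018,0.0012,1.15,0,0,1,0,0,0,0,0,0,1,0,0,0,0,0,0,1])

```text
clock: 12.63
eef_pos: [0.5193, 0.1414, 0.0867]
tool_rot: [0.623, 0.782, 0.0, -0.0]
ft_force: [0.1, 0.3, -2.4]
grip_width: 0.039
```

Run:
```python
from h import *
where()
```

```text
nose [-46.32  -0.14   0.2 ] tail [45.68 -0.15  0.21] tilt 0.0001 yaw -0.0001 roll 0.0002 F [ 0.2  0.3 -2.4] T [-0.   -0.04 -0.02] t 12.63
```

drive_tool(steps=[0,0.0004,0.0004,0,0,0,1,0,0,0,0,0,0,1])

```text
clock: 12.8
eef_pos: [0.5195, 0.1415, 0.0866]
tool_rot: [0.623, 0.782, -0.0, -0.0]
ft_force: [0.3, -0.1, -1.5]
grip_width: 0.0392
```

drive_tool(steps=[0,0,0.0004,0,0,0,1,0,0,0,0,0,0,1])

```text
clock: 12.97
eef_pos: [0.5197, 0.1415, 0.0865]
tool_rot: [0.623, 0.782, -0.0, -0.0]
ft_force: [-3.2, -0.4, 3.4]
grip_width: 0.0391
```

Run:
```python
from h import *
where()
```

```text
nose [-4.597e+01 -9.000e-02  2.000e-02] tail [ 4.603e+01 -1.000e-01 -1.000e-02] tilt -0.0004 yaw -0.0000 roll 0.0002 F [-3.2  0.3  3.4] T [-0.15  0.44  0.02] t 12.97
```

It's flat on the floor and centred. I'll release it.

drive_tool(steps=[0,0,0,0,0,0,0,0,0,0,0,0,0,-0.2,0,0,0,0,0,0,-0.5,0,0,0,0,0,0,-0.5])

```text
clock: 13.3
eef_pos: [0.5203, 0.1417, 0.0861]
tool_rot: [0.623, 0.782, 0.0, -0.0]
ft_force: [0.3, 0.3, 0.5]
grip_width: 0.0639
```

drive_tool(steps=[0,0,-0.005,0,0,0,-0.5,0,0,-0.01,0,0,0,-0.5,0,0,-0.03,0,0,0,-0.5,0,0,-0.03,0,0,0,-0.5,0,-0.03,-0.03,0,0,0,-0.5,0,-0.03,-0.01,0,0,0,-0.5,0,0,0,0,0,0,-0.5,0,0,0,0,0,0,-0.5])

```text
clock: 13.97
eef_pos: [0.4618, 0.1283, 0.2025]
tool_rot: [0.623, 0.782, 0.001, 0.001]
ft_force: [0.6, -1.0, -0.0]
grip_width: 0.0637
```

Run:
```python
from h import *
where()
snap("side","8");snap("wrist","8");snap("scene","8")
p,d,m=load("side8.npz"); cv2.imwrite("pics/side8z.png",cv2.resize(p[120:330,270:430,::-1],None,fx=2.8,fy=2.8,interpolation=2))
```

```text
nose [-1.0512e+02 -9.0000e-02  1.1583e+02] tail [-1.3120e+01 -9.0000e-02  1.1608e+02] tilt 0.0027 yaw 0.0000 roll 0.0004 F [ 0.4 -1.1 -0. ] T [ 0.03 -0.05  0.01] t 13.97
```

View pics/side8z.png

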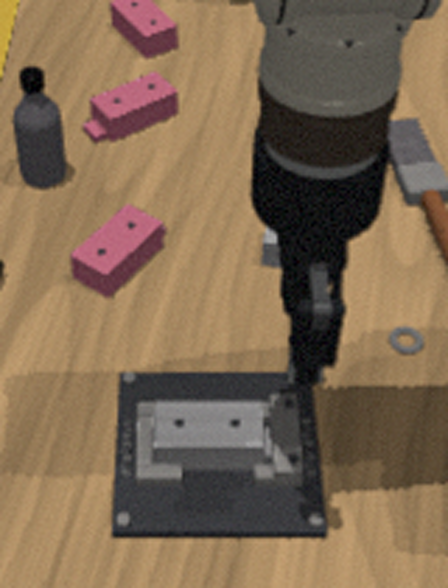

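View pics/wrist8.png

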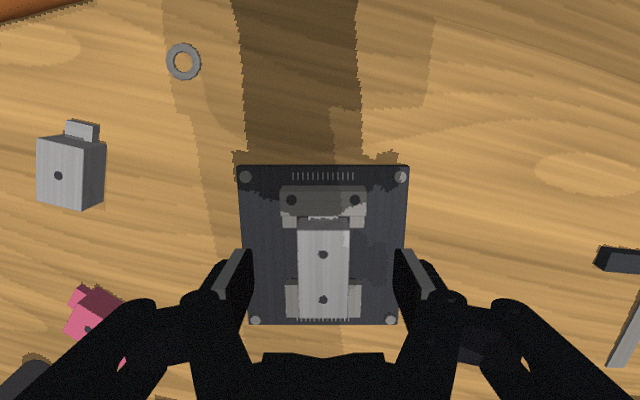

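The blank lies in the pocket between the walls (block at cols 297-350, rows 228-320) with its nose under the keeper. I'll check the flatness and fit from the depth, then hand in.

Run:
```python
from h import *
np.set_printoptions(precision=2,suppress=True)
p,d,m=load("wrist8.npz"); u,v,P=cloud(d,m)
Q=R.from_euler('z',-NY).apply(P-np.array([*NC,.010]))*1000
s=(abs(Q[:,2]-31)<2.5)&(u>285)&(u<362)&(v>220)&(v<330); q=Q[s]
A=np.c_[q[:,:2],np.ones(len(q))]; c=np.linalg.lstsq(A,q[:,2],rcond=None)[0]; print("slope x,y,z0",c[:2]*1000,"mrad",c[2],len(q)); print(cv2.minAreaRect(q[:,:2].astype(np.float32)), np.percentile(q[:,:2],[.5,99.5],axis=0))
s=(abs(Q[:,2]-11)<2)&(u>270)&(u<380)&(v>225)&(v<335)&(Q[:,0]>28); q=Q[s]; print("walls y",q[:,1].min(),q[:,1].max(),"inner",q[q[:,1]<0,1].max(),q[q[:,1]>0,1].min(),"floor",np.median(Q[(abs(Q[:,2])<3)&(u>240)&(u<400)&(v>170)&(v<320),2]))
p,d,m=load("scene8.npz"); cv2.imwrite("pics/scene8z.png",cv2.resize(p[130:270,180:440,::-1],None,fx=3,fy=3,interpolation=2))
```

```text
slope x,y,z0 [ 1.41 -2.11] mrad 30.950313582569933 4494
((6.708320617675781, -0.9382572174072266), (78.71624755859375, 40.074893951416016), 0.356454998254776) [[-32.23 -20.32]
 [ 45.25  18.69]]
walls y -33.89496585835676 32.32870477761491 inner -22.252730717924567 20.57417722447257 floor 1.0206083469422953
```

View pics/scene8z.png

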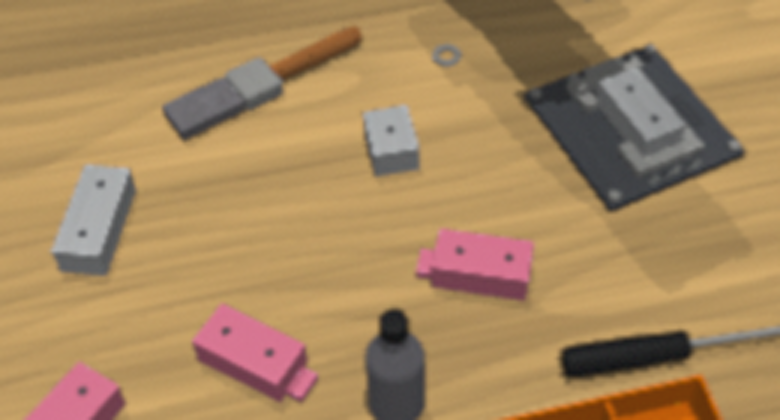

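The top face reads 29.9 mm above the floor, is level within about 2 mrad and square within 0.4°, and is centred between the walls. The other blanks haven't moved.

```bash
python3 -c "
from workcell import job_done; print(job_done())"
```

```text
the job is handed in; nothing more can be done
None
```

The long blank with the tongue is loaded in the nest: tongue under the keeper, lying flat on the pocket floor, released, with the arm withdrawn. I handed the job in at about 14 s of the 70 s allowed.

- **How it was done:** I gripped the blank across its 40 mm width and tilted it 0.22 rad nose down. I felt for the floor, nose wall and both side walls with contact forces of about 5 N or less, centred the blank, and lowered the tail level.
- **Pocket position:** by eye the walls sat about +0.4 mm off the plate's centre line. The side walls I felt were 2.65 mm apart beyond the blank's width (2.5 mm nominal), centred within about 0.3 mm of my camera estimate.
- **Final checks (wrist depth picture):** the top face is 29.9 mm above the floor, level within about 2 mrad and square within about 0.4°. It is centred between the side walls to within about 0.1 mm.
- **Bystanders:** the scene picture shows the plain and short blanks where they were.
- **Disagreements:** the wrist camera read about 1 mm high and 0.8 mm to one side of the arm's own positions. I corrected the sideways reading, and the wall contacts agreed with it. Some commanded moves ended 1–5 mm off, so I worked from measured positions throughout.
- **Not checked:** I took no picture after handing in.

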